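Load the thread stand and snap the spool's cap on

ROBOT

A 7-joint arm with a two-finger parallel gripper is mounted at the origin on a cart in front of the work surface, level with it; the furniture and walls round the work are solid. World frame = base frame: x ahead of the robot, y to its left, z up, the work surface at z = 0. Lengths are in m, angles in rad, forces in N, time in s.
With the tool pointing down it reaches from about 0.425 to 0.925 m from the base axis. Payload 6.8 kg.
Tool frame: the origin (TCP) lies between the finger pads; the fingertips stand 22 mm ahead of it and the grasp point (between the pads) lies 3 mm ahead of it; z points along the fingers, y is the line along which they close (so a half turn about z gives the same grasp; the last joint's range is limited). The gripper opens to 85 mm and grips with 20 to 120 N. Pads are 22 mm wide; open, the fingers measure 114 mm over their backs; the gripper's body (76 mm by 85 mm) begins 54 mm behind the grasp point. The pads swing forward as they close: fully open they stand 13 mm farther back than shut.
Start: joints at [-1.356, 0.477, 0.022, 1.555, -0.011, 1.109, -0.083], TCP at [0.214, 0.64, 0.253] pointing down, gripper open.
Joint ranges: [-2.96, 2.96], [-0.34, 2.1], [-1.41, 1.46], [0.24, 2.44], [-1.37, 4.51], [0.17, 1.92], [-2.96, 2.96]. Speed limits (rad/s): [2.39, 2.39, 3.14, 3.14, 3.14, 3.14, 3.14].

INTERFACE

Orientations are given as a unit quaternion [w, x, y, z].
In Python, from station import bot gives the robot as it stands.
- The arm moves only by the tool servo_tool, never from a script. Its argument "motion" is a list that holds one entry, the list of rows, each a list of 5 numbers: the opening, from 0 (shut) to 1 (fully open), then the shift along the world's x, y, z each as a share of 0.04 m, from -1 to 1, then the turn about the world's z as a share of 0.12 rad, from -1 to 1. A call has 1 to 20 rows; each row shifts and turns the commanded pose from where the row before left it; what a row does not reach is not made up. A row lasts 1/10 s, in which the tool goes at most 50 mm and 8.59 degrees, less where a joint would pass 70% of its speed; a pose out of reach is approached as far as the arm can. A call with a number of a shift or a turn outside -1 to 1 is refused whole. A call with a gripper value outside its range is refused whole. The fingers move at their own pace and stop on an object; "newtons" is the grip in N (left out, the last holds). Time passes only in rows, so rows that do not move let the fingers close. It gives the time, the measured TCP pose, the force, the opening and the grip force at its end, in the units of the state.
- bot.get_obs(): the state, without advancing time (a new reading comes with each control period).
- bot.read_camera(name): name is "side" or "top" or "wrist"; returns (picture, depth): 480x640x3 uint8, red, green, blue; 480x640 float32, m along the optical axis (not along the pixel's ray), 0 where there is no reading.
- bot.get_calibration(name): a dict with "fovy" (degrees; the focal length in pixels is half the picture's height over the tangent of half this angle, whatever the lens; pixels are square), "cx", "cy" (the principal point, pixels), "view" (4x4, takes a point from world to camera coordinates). Camera axes: x right, y down, z forward; pixel columns grow to the right and rows downward; lengths in m; the calibration is good to about 2 mm. The wrist camera is an equidistant fisheye: a pixel r from the principal point sees the ray r / f radians off the axis. A picture is of the moment at which its call begins: read the wrist's pose just before it. get_calibration takes no time and is no camera call; for the wrist camera it gives the pose at the moment of the call.
- bot.hand_in(): hands the job in; it is judged then, once.
The state is a dict: "t": time; "q": joint angles; "joint_vel": joint speeds; "joint_torque": joint torques, N m; "eef_pos": TCP position; "tool_rot": TCP orientation; "contact_force": force on the tool from outside, world axes, zero at the start; "torque": the same for the moment, N m; "gripper_width": opening from 0.0 (shut) to 1.0 (fully open); "grasp_force": force on a finger pad.
Only numpy, scipy, OpenCV 4.12 (cv2) and the standard library are available. Lean on these libraries where they do the work, as an engineer would, in place of code of your own. Each camera call takes 0.05 s, during which the arm holds its last target. There are 200 camera calls.

TASK

Plug the loose thread spool, which has a square foot below and a barbed stud on top, fully into the empty square socket of the wooden thread stand. Then press the hollow round cap, open end down, onto the stud until it clicks and sits fully down on the spool, and keep pressing: finish with the gripper still holding the cap and pushing it down firmly (about 10 N is good). Leave the jar, the thread cone and the seam ripper where they are.

Things in the scene. Friction and masses are not known exactly. Their poses are not given: they have to be found in the camera images.
- stand: Thread stand: fixed light wooden block 80 x 170 x 34 mm (x, y, z), origin at the centre of its underside, long side along its y. At its +y end is the empty square socket; at its -y end (45 mm from the centre) stands another spool, fixed, 40 mm in diameter, top 76 mm above the table.
- stand_hole0 (a point): Centre of the mouth of the square socket, level with the stand's top (34 mm up); axes as the stand's. The hole is 28 x 28 mm, sides along the stand's x and y, 26 mm deep, with a 2 mm chamfer.
- spool: Loose thread spool, 0.13 kg, upright; origin under its foot's centre, z up. Square foot 26 x 26 mm (sides along its x, y), z 0 to 24 mm; round flange 44 mm in diameter, z 24 to 29, which comes to rest on the stand's top; spool 38 mm in diameter, z 29 to 74 (solid as a plain cylinder: grip it there); above it the stud. Any quarter turn fits the socket.
- spool_rim (a point): Centre of the spool's upper rim (its z = 74 mm), where the stud begins: steel, 17 mm in diameter, 18 mm high, tapering to 10 mm in the top 6 mm. Four sprung barbs stand out to 24 mm across at 6.5 mm above this point and slope inward to 14 mm above it.
- cap: Hollow grey snap cap, 36 mm in diameter, 34 mm high, 40 g, open end down; origin at the centre of its open underside, z up. Bore 19 mm through a 3.5 mm high lip, 27 mm above it. Going down the stud it meets the barbs 11 mm above the spool's rim; resistance grows to about 9 N, drops with a click at 7 to 3 mm above the rim; then the cap stops hard on the rim.
- jar: Bystander: glass eyelet jar with black lid, 41 mm in diameter, 54 mm high, origin under its centre.
- cone: Bystander: cream thread cone, 54 mm in diameter, 90 mm high, origin under its centre.
- ripper: Bystander: seam ripper lying flat, 12 x 116 x 11 mm, long along its y, origin under its centre.
Mind the look-alikes: they are no part of the job. Leave any yellow look-alike of the cap alone.

How it is judged:
By the outcome, as a careful person would: the job done as asked, in the order asked, and still so for the second after the job is handed in, while the arm keeps its last pose, push and grip.
It also fails if it takes over 64 s, if anything falls off the work surface, if the arm or the gripper's body presses on something with over 40 N, if the wrist force passes 120 N, or if a joint passes its speed limit or range.

## Working session

There is one attempt and no reset: what is moved stays moved. The work goes in short steps, Python scripts to look and compute and a tool call to move; the robot and the scene stay as the last step left them, time stands still between calls to the robot, and variables do not carry over. Pictures are saved under pics/ and viewed, at most 10 in all, crops included, and the job is handed in when it is done.

Besides the shell and the picture viewer there is one more tool, called as name(argument=value, ...) on one line, values as JSON. servo_tool: Moves the arm, as the interface text tells. Shift numbers are shares of 0.04 m and turn numbers shares of 0.12 rad, none past 1 either way. Its arguments: {"type":"object","properties":{"motion":{"type":"array"},"newtons":{"type":"number"}},"required":["motion"]}

```bash
mkdir -p pics
cat > h.py <<'E'
from station import bot
import numpy as np, cv2
def grab(n):
    c=bot.get_calibration(n); im,d=bot.read_camera(n)
    f=240/np.tan(np.radians(c["fovy"])/2); return im,d,c,f
def cloud(d,c,f):
    v,u=np.mgrid[0:480,0:640]
    P=np.stack([(u-c["cx"])/f*d,(v-c["cy"])/f*d,d,np.ones_like(d)],-1)
    return (P@np.linalg.inv(c["view"]).T)[...,:3]
E
python3 - <<'E'
from h import *
for n in("top","side"):
    im,d,c,f=grab(n); np.savez("pics/%s0.npz"%n,im=im,P=cloud(d,c,f),d=d)
    cv2.imwrite("pics/%s0.png"%n,im[...,::-1]); print(n,f,np.linalg.inv(c["view"]).round(3).tolist())
print(bot.get_obs())
E
```

```text
top 457.3006763616211 [[0.013, -0.989, 0.149, 0.429], [-1.0, -0.014, -0.006, -0.089], [0.008, -0.148, -0.989, 0.946], [0.0, 0.0, 0.0, 1.0]]
side 620.2754156776679 [[0.901, -0.275, 0.336, 0.134], [-0.434, -0.592, 0.679, -0.901], [0.012, -0.757, -0.653, 0.848], [0.0, 0.0, 0.0, 1.0]]
{'t': 0.1, 'q': array([-1.35608742,  0.4776905 ,  0.02234152,  1.55633586, -0.01154286,
        1.10932523, -0.08309512]), 'joint_vel': array([ 0.00146311, -0.00108896,  0.00080345, -0.0025022 , -0.00140475,
       -0.00032451, -0.00220818]), 'joint_torque': array([ 3.93156050e-03, -5.97762823e+01,  1.61318455e+00, -2.81956923e+01,
        1.28337799e-02,  5.02422190e-03, -1.18548405e-05]), 'eef_pos': array([0.21396943, 0.63966378, 0.25244801]), 'tool_rot': array([-9.20147371e-05,  1.60701066e-01,  9.87002787e-01, -8.10642475e-04]), 'contact_force': array([-0.71513574,  0.1377165 , -0.66276128]), 'torque': array([0.01365394, 0.03012977, 0.00914497]), 'grasp_force': 0.0, 'gripper_width': 0.9958594360898263}
```

View pics/top0.png

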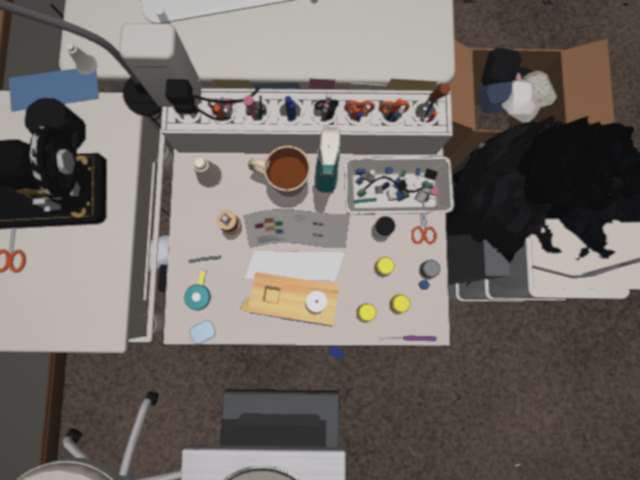

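View pics/side0.png

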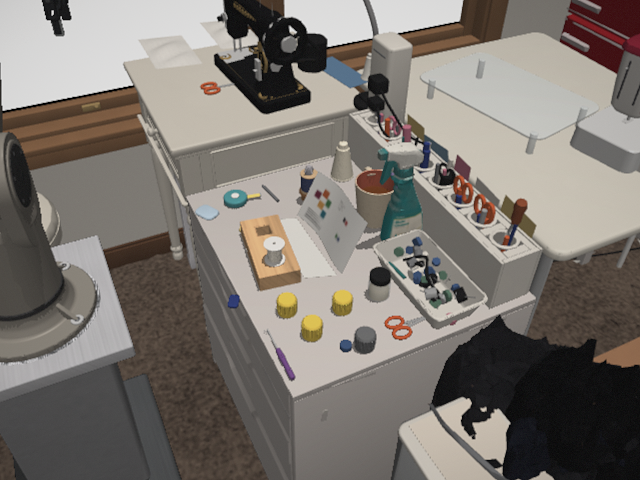

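Top view: the stand is at (293,298) with its socket at (271,295). The only loose spool with a stud is at (228,221). The cap candidates are grey at (430,268) and yellow at (385,266), (367,312) and (401,303); grey fits the description. The jar is at (384,226), the cone at (202,167) and the ripper at (408,338). I'll confirm this with an enlarged crop and measure.

Run:
```python
import numpy as np,cv2
A=np.load("pics/top0.npz");B=np.load("pics/side0.npz")
r=lambda im,x,y,w,h:cv2.resize(im[y:y+h,x:x+w],(400,300),interpolation=cv2.INTER_CUBIC)
t,s=A["im"],B["im"]
o=np.vstack([np.hstack([r(t,198,196,60,45),r(t,231,261,120,90)]),np.hstack([r(s,270,150,80,60),r(s,310,310,100,75)])])
cv2.imwrite("pics/crop1.png",o[...,::-1])
P=A["P"];Q=B["P"]
for n,(u,v) in dict(spool=(228,221),cap=(430,268),hole=(271,295),fix=(316,301),jar=(384,226),cone=(202,167),card=(296,228),cardL=(248,228),cardB=(296,213),cardF=(296,247),white=(296,265),mug=(287,170),tab=(220,280),stand=(290,288)).items(): print(n,P[v,u].round(4))
for n,(u,v) in dict(spool=(308,174),cap=(366,332),cardtop=(325,180),cardR=(362,230),cardbot=(300,225)).items(): print("side",n,Q[v,u].round(4))
```

```text
spool [0.5902 0.0721 0.0835]
cap [ 0.5097 -0.3261  0.0339]
hole [ 0.4525 -0.0073  0.0073]
fix [ 0.4413 -0.0988  0.0328]
jar [ 0.5897 -0.2312  0.056 ]
cone [0.6956 0.1264 0.0861]
card [ 0.5842 -0.0571  0.0501]
cardL [0.5807 0.0363 0.0627]
cardB [ 0.605  -0.0582  0.0964]
cardF [ 0.5526 -0.0561  0.0006]
white [ 0.5149 -0.0569  0.0028]
mug [ 0.6999 -0.0372  0.0605]
tab [ 0.4821  0.0996 -0.0022]
stand [ 0.4661 -0.047   0.0353]
side spool [0.5869 0.0706 0.0768]
side cap [ 0.5095 -0.3278  0.0328]
side cardtop [0.5992 0.0145 0.0947]
side cardR [ 0.5928 -0.1546  0.0944]
side cardbot [0.5381 0.0054 0.0026]
```

View pics/crop1.png

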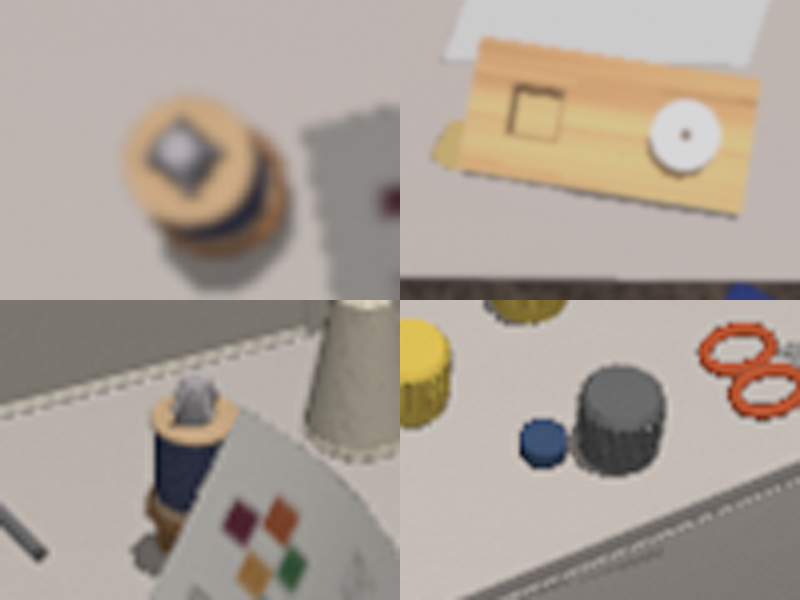

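Confirmed: the spool with the stud is at (228,221), the grey cap (not yellow) at (430,268), and the empty socket at the stand's left (+y) end. Next I'll fit poses.

Run:
```python
import numpy as np,cv2
from scipy.optimize import least_squares
A=np.load("pics/top0.npz");B=np.load("pics/side0.npz")
def sel(P,x0,x1,y0,y1,z0,z1): return P[(P[...,0]>x0)&(P[...,0]<x1)&(P[...,1]>y0)&(P[...,1]<y1)&(P[...,2]>z0)&(P[...,2]<z1)]
for n,D in(("top",A),("side",B)):
    P=D["P"]
    s=sel(P,.38,.53,-.18,.06,.029,.039); 
    print(n,"stand",len(s),s[:,2].mean().round(4),cv2.minAreaRect((s[:,:2]*1000).astype(np.float32)))
    s=sel(P,.40,.50,-.13,-.05,.070,.082); print(" fixspool",len(s),cv2.minEnclosingCircle((s[:,:2]*1000).astype(np.float32)),s[:,2].mean())
    s=sel(P,.55,.63,.04,.11,.068,.079); print(" rim",len(s),cv2.minEnclosingCircle((s[:,:2]*1000).astype(np.float32)),s[:,2].mean())
    s=sel(P,.55,.63,.04,.11,.083,.1); print(" stud",len(s),s.mean(0),s.max(0))
    s=sel(P,.46,.56,-.36,-.29,.030,.038); print(" cap",len(s),cv2.minEnclosingCircle((s[:,:2]*1000).astype(np.float32)),s[:,2].mean())
    s=sel(P,.5,.68,-.17,.05,.02,.2); print(" card",s.min(0),s.max(0))
```

```text
top stand 2937 0.0335 ((446.91619873046875, -53.724266052246094), (170.07554626464844, 79.98045349121094), 81.81570434570312)
 fixspool 344 ((440.5123596191406, -98.28768920898438), 19.881446838378906) 0.07564615922793044
 rim 221 ((592.0473022460938, 68.83767700195312), 29.233417510986328) 0.07368414252659072
 stud 83 [0.59392167 0.07466319 0.08882412] [0.60535317 0.08949728 0.09585726]
 cap 237 ((509.4798583984375, -327.96270751953125), 17.690603256225586) 0.03342174413515607
 card [ 0.5588411  -0.16988531  0.0200114 ] [0.67999881 0.04222522 0.17325679]
side stand 1957 0.0333 ((444.1580505371094, -56.21122741699219), (174.9542999267578, 80.98277282714844), 82.04768371582031)
 fixspool 256 ((438.6091003417969, -101.2183609008789), 21.860288619995117) 0.07499141543557278
 rim 122 ((586.3175048828125, 67.15194702148438), 27.129196166992188) 0.0735919161164403
 stud 47 [0.59096935 0.07107998 0.08825956] [0.60102129 0.0807499  0.09390602]
 cap 262 ((506.3447570800781, -331.8398742675781), 18.01646614074707) 0.03323253476288244
 card [ 0.55487172 -0.16982214  0.02018954] [0.6799776  0.04438701 0.19988749]
```

Run:
```python
from h import *
o=bot.get_obs();c=bot.get_calibration("wrist");M=np.linalg.inv(c["view"])
from scipy.spatial.transform import Rotation as R
q=o["tool_rot"];T=R.from_quat([q[1],q[2],q[3],q[0]]).as_matrix()
print(c["fovy"],c["cx"],c["cy"]);print((T.T@(M[:3,3]-o["eef_pos"])).round(4));print((T.T@M[:3,:3]).round(3))
a=np.array([.214,.64]);b=np.array([.56,.07]);u=(b-a)/np.linalg.norm(b-a)
for n in("top","side"):
    P=np.load("pics/%s0.npz"%n)["P"].reshape(-1,3); w=P[:,:2]-a; s=w@u; l=w@[-u[1],u[0]]
    m=(s>0.02)&(s<.72)&(abs(l)<.13)&(P[:,2]>.09)&(P[:,2]<.6); 
    print(n,m.sum(),P[m].min(0) if m.any() else"",P[m].max(0) if m.any() else"")
```

```text
65.70646984690485 322.30553371945393 239.31396165925284
[ 7.410e-02 -1.000e-04 -1.199e-01]
[[ 0.001 -0.956 -0.294]
 [ 1.     0.001 -0.   ]
 [ 0.    -0.294  0.956]]
top 13652 [0.34284799 0.03070182 0.09002029] [0.6051206  0.48076621 0.1058314 ]
side 6446 [0.17916915 0.02893618 0.09000373] [0.60625852 0.68224523 0.33614221]
```

servo_tool(motion=[[[1, 0.43, -0.9, 0, 0], [1, 0.43, -0.9, 0, 0], [1, 0.43, -0.9, 0, 0], [1, 0.43, -0.9, 0, 0], [1, 0.43, -0.9, 0, 0], [1, 0.43, -0.9, 0, 0], [1, 0.43, -0.9, 0, 0], [1, 0.43, -0.9, 0, 0], [1, 0.43, -0.9, 0, 0], [1, 0.43, -0.9, -0.4, 0], [1, 0.43, -0.9, -0.5, 0], [1, 0.43, -0.9, -0.5, 0], [1, 0.43, -0.9, -0.5, 0], [1, 0.43, -0.9, -0.5, 0], [1, 0.43, -0.9, -0.5, 0], [1, 0, 0, 0, 0], [1, 0, 0, 0, 0]]])

```text
t: 1.8
eef_pos: [0.4718, 0.0991, 0.1367]
tool_rot: [-0.001, 0.162, 0.987, -0.001]
contact_force: [-0.5, -0.1, -0.4]
gripper_width: 0.996
grasp_force: 0.0
```

```bash
cat >> h.py <<'E'
def wgrab(name):
    c=bot.get_calibration("wrist"); im,d=bot.read_camera("wrist")
    f=240/np.tan(np.radians(c["fovy"])/2); cv2.imwrite("pics/%s.png"%name,im[...,::-1]); np.savez("pics/%s.npz"%name,im=im,d=d,view=c["view"],f=f,c=(c["cx"],c["cy"])); return name
def wcloud(Z):  # equidistant fisheye
    v,u=np.mgrid[0:480,0:640]; x=u-Z["c"][0]; y=v-Z["c"][1]; r=np.hypot(x,y)+1e-9; t=np.tan(r/Z["f"])
    d=Z["d"]; P=np.stack([x/r*t*d,y/r*t*d,d,np.ones_like(d)],-1); return (P@np.linalg.inv(Z["view"]).T)[...,:3]
def wproj(Z,X):
    p=np.c_[X,np.ones(len(X))]@Z["view"].T; r=np.hypot(p[:,0],p[:,1]); th=np.arctan2(r,p[:,2])
    return Z["c"]+p[:,:2]/r[:,None]*(th*Z["f"])[:,None]
def wplane(Z,uv,z):
    d=np.array(uv,float)-Z["c"]; r=np.hypot(*d.T); t=r/Z["f"]; k=np.c_[d/r[:,None]*np.sin(t)[:,None],np.cos(t)]
    M=np.linalg.inv(Z["view"]); w=k@M[:3,:3].T; s=(z-M[2,3])/w[:,2]; return M[:3,3]+w*s[:,None]
E
python3 -c "
from h import *
wgrab('w1');o=bot.get_obs();print(o['t'],o['eef_pos'],o['tool_rot'])"
```

```text
1.85 [0.47188399 0.10048264 0.13719719] [-3.38180823e-04  1.60837068e-01  9.86980913e-01  6.56135017e-06]
```

View pics/w1.png

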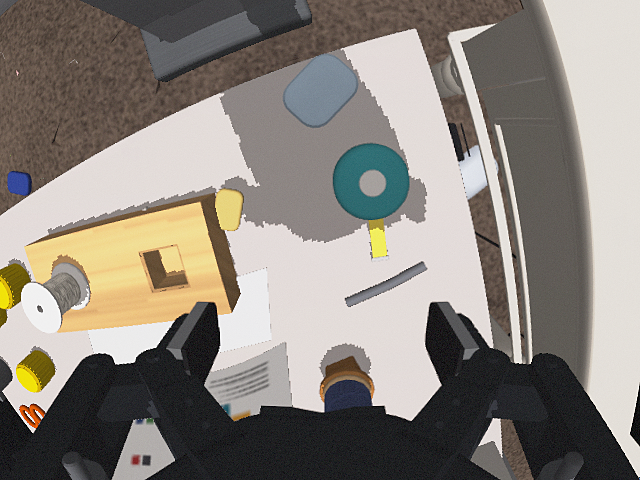

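The wrist view shows the socket at about (163,268) and the spool's foot at about (347,365), with the spool body below it. I'll crop both.

Run:
```python
from h import *
Z=np.load("pics/w1.npz");im=Z["im"]
r=lambda x,y,w,h:cv2.resize(im[y:y+h,x:x+w],(400,400),interpolation=cv2.INTER_CUBIC)
cv2.imwrite("pics/crop2.png",np.hstack([r(125,230,80,80),r(305,335,80,80)])[...,::-1])
P=wcloud(Z)
s=P[(P[...,2]>.029)&(P[...,2]<.039)&(P[...,0]>.38)&(P[...,0]<.53)&(P[...,1]>-.16)&(P[...,1]<.06)]
print(len(s),s[:,2].mean(),cv2.minAreaRect((s[:,:2]*1000).astype(np.float32)))
print(P[300,340],P[255,420], P[395,347])
```

```text
16006 0.03338519673517084 ((445.3595275878906, -55.02861022949219), (172.32754516601562, 80.97374725341797), 82.07774353027344)
[ 5.26682310e-01  9.47288212e-02 -3.82356540e-04] [0.51067824 0.16280812 0.00064834] [0.57621322 0.08229828 0.05180506]
```

View pics/crop2.png

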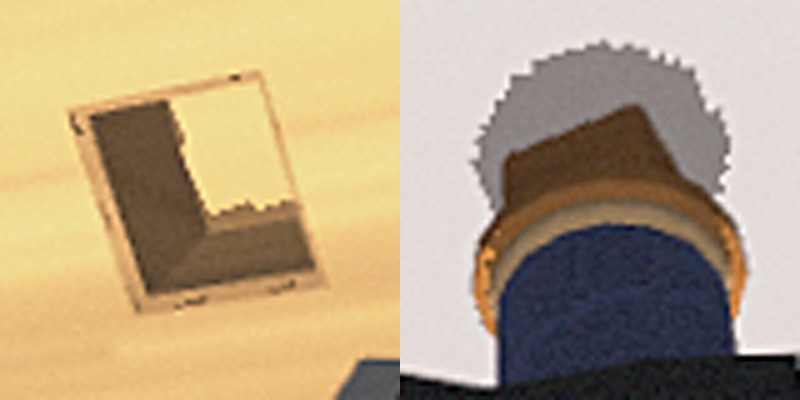

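Run:
```python
from h import *
Z=np.load("pics/w1.npz")
h=wplane(Z,[(139,251.6),(177,244),(190.4,287),(152.6,292.4)],.034)[:,:2]
print("hole",h.round(4).tolist(),h.mean(0),[np.linalg.norm(h[i]-h[i-1]).round(4) for i in range(4)])
a=np.degrees([np.arctan2(*(h[i]-h[i-1])[::-1]) for i in range(4)]);print(a, "stand yaw", -np.degrees(np.arctan2(80*0,1)))
g=wplane(Z,[(326,366),(352.6,355.6),(363,372)],0)[:,:2]; print("foot",g.round(4).tolist(),np.linalg.norm(g[1]-g[0]))
print([np.degrees(np.arctan2(*(g[i+1]-g[i])[::-1])) for i in(0,1)])
e=(g[1]-g[0])/np.linalg.norm(g[1]-g[0]);n=np.array([-e[1],e[0]]); n*=np.sign(n[0]); print("centre",(g[0]+g[1])/2+13e-3*n)
```

```text
hole [[0.4342, -0.0222], [0.4385, 0.0083], [0.4697, 0.004], [0.4651, -0.0266]] [ 0.45189275 -0.0091084 ] [np.float64(0.0312), np.float64(0.0308), np.float64(0.0315), np.float64(0.031)]
[171.79264533  81.9540378   -7.91261326 -98.60517739] stand yaw -0.0
foot [[0.5828, 0.0648], [0.5797, 0.0891], [0.5996, 0.0926]] 0.024497434353492924
[np.float64(97.21572457904915), np.float64(10.010026879755907)]
centre [0.59417193 0.0785474 ]
```

servo_tool(motion=[[[1, 0.2, -0.06, 0.5, -1], [1, 0.2, -0.06, 0.5, -1], [1, 0.3, -0.06, 0.5, -1], [1, 0.3, -0.06, 0.33, -1], [1, 0.3, -0.06, 0, -1], [1, 0.3, -0.06, 0, -1], [1, 0.3, -0.06, 0, -1], [1, 0.3, -0.06, 0, -1], [1, 0.3, -0.06, 0, -1], [1, 0.3, -0.06, 0, -1], [1, 0.2, 0, 0, -0.4], [1, 0, 0, 0, 0], [1, 0, 0, 0, 0], [1, 0, 0, 0, 0]]])

```text
t: 3.25
eef_pos: [0.5915, 0.0771, 0.2107]
tool_rot: [-0.0, 0.706, 0.708, 0.0]
contact_force: [0.2, 0.0, -0.5]
gripper_width: 1.002
grasp_force: 0.0
```

```bash
cat >> h.py <<'E'
def yaw():
    q=bot.get_obs()["tool_rot"]; return np.degrees(2*np.arctan2(q[2],q[1]))%360-0 # direction of tool x
E
python3 - <<'E'
from h import *
wgrab('w2');o=bot.get_obs();print(o['t'],o['eef_pos'],yaw())
Z=np.load("pics/w2.npz");P=wcloud(Z)
b=(abs(P[...,0]-.592)<.05)&(abs(P[...,1]-.075)<.04)
for lo,hi in((.071,.077),(.088,.1)):
    s=P[b&(P[...,2]>lo)&(P[...,2]<hi)]; print(len(s),s.mean(0),s.min(0),s.max(0))
    if len(s): print(cv2.minEnclosingCircle((s[:,:2]*1000).astype(np.float32)))
im=Z["im"];cv2.imwrite("pics/crop3.png",im[...,::-1])
E
```

```text
3.3 [0.59154184 0.07682343 0.21065481] 90.10319572796786
1500 [0.59309657 0.07932867 0.07337758] [0.57461166 0.03515715 0.07102195] [0.61152112 0.09697843 0.07688587]
((590.9837646484375, 65.88399505615234), 31.41619110107422)
374 [0.59346949 0.0726078  0.09110556] [0.58581068 0.0352917  0.08807064] [0.60079462 0.08668715 0.09973904]
((594.77392578125, 60.99604034423828), 25.7835636138916)
```

View pics/crop3.png

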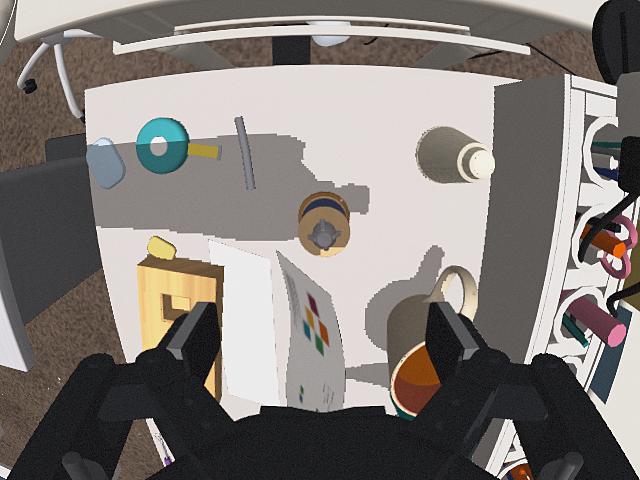

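Spool upright at (324,232), stud at about (324,236), with clear room for the fingers on both sides.

Run:
```python
from h import *
Z=np.load("pics/w2.npz");P=wcloud(Z)
b=(abs(P[...,0]-.593)<.03)&(P[...,1]>.052)&(P[...,1]<.11)
s=P[b&(P[...,2]>.0895)&(P[...,2]<.094)];print("stud",len(s),s.min(0),s.max(0),(s.min(0)+s.max(0))/2)
s=P[b&(P[...,2]>.0725)&(P[...,2]<.076)];print(cv2.minEnclosingCircle((s[:,:2]*1000).astype(np.float32)))
s=P[b&(P[...,2]>.079)&(P[...,2]<.083)]; a=np.arctan2(s[:,1]-.0775,s[:,0]-.593);r=np.hypot(s[:,1]-.0775,s[:,0]-.593);k=r>.0095
print(sorted(np.degrees(a[k]).round().astype(int).tolist()))
```

```text
stud 243 [0.58652328 0.07147251 0.08951455] [0.60006784 0.08497836 0.09297078] [0.59329556 0.07822543 0.09124266]
((593.21337890625, 78.25025939941406), 19.319971084594727)
[-180, -178, -177, -177, -176, -173, -171, -76, -72, 8, 11, 13, 15, 17, 19, 20, 22, 24, 71, 89, 89, 92, 92, 92, 95, 95, 98, 99, 99, 103, 103, 103, 170, 172, 173, 176, 177]
```

servo_tool(motion=[[[1, 0.04, 0.04, -0.8, 0], [1, 0, 0, -0.8, 0], [1, 0, 0, -0.8, 0], [1, 0, 0, -0.8, 0], [1, 0, 0, -0.4, 0], [1, 0, 0, -0.22, 0], [1, 0, 0, 0, 0], [0, 0, 0, 0, 0], [0, 0, 0, 0, 0], [0, 0, 0, 0, 0], [0, 0, 0, 0, 0], [0, 0, 0, 0, 0], [0, 0, 0, 0, 0], [0, 0, 0, 0, 0], [0, 0, 0, 0, 0]]], newtons=50)

```text
t: 4.8
eef_pos: [0.5939, 0.0779, 0.0588]
tool_rot: [-0.0, 0.707, 0.707, 0.0]
contact_force: [-1.9, -0.8, 7.1]
gripper_width: 0.438
grasp_force: 49.1
```

servo_tool(motion=[[[0, 0, 0, 0.5, 0], [0, 0, 0, 0.75, 0], [0, -0.5, 0, 0.5, 0], [0, -0.7, 0, 0, 0], [0, -0.7, 0, 0, 0], [0, -0.7, 0, 0, -0.5], [0, -0.7, -0.3, 0, -0.5], [0, -0.25, -0.6, 0, -0.5], [0, 0, -0.7, 0, -0.5], [0, 0, -0.58, 0, -0.33], [0, 0, 0, 0, 0], [0, 0, 0, 0, 0], [0, 0, 0, 0, 0]]])

```text
t: 6.1
eef_pos: [0.4521, -0.0091, 0.1278]
tool_rot: [0.0, 0.799, 0.602, 0.0]
contact_force: [-0.5, -0.3, -1.8]
gripper_width: 0.434
grasp_force: 50.2
```

Run:
```python
from h import *
wgrab('w3');o=bot.get_obs();print(o['t'],o['eef_pos'],yaw(),o['gripper_width'],o['contact_force'])
s,d,c,f=grab("side"); np.savez("pics/side1.npz",im=s,P=cloud(d,c,f))
p=c["view"]@np.r_[o['eef_pos']-[0,0,.03],1]; u,v=(p[:2]/p[2]*f+[c["cx"],c["cy"]]).astype(int);print(u,v)
w=np.load("pics/w3.npz")["im"]
cr=s[v-60:v+60,u-80:u+80];x0=max(u-80,0)
cv2.imwrite("pics/crop4.png",np.hstack([cv2.resize(cr,(400,300),interpolation=3),cv2.resize(w[150:420,140:500],(400,300))])[...,::-1])
```

```text
6.15 [ 0.45198783 -0.00884488  0.12773952] 74.04757151631122 0.4349896529446783 [ 1.32732727  0.80217163 -1.91137679]
262 204
```

View pics/crop4.png

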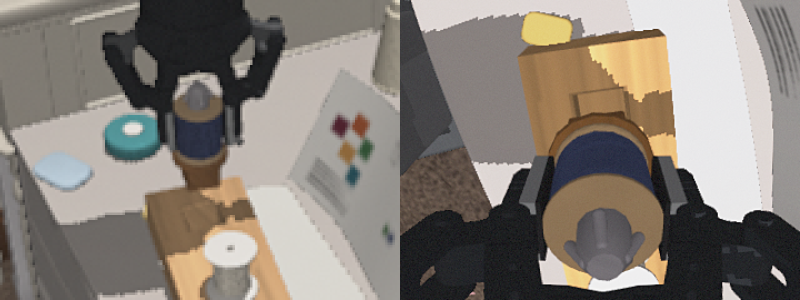

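The foot hangs squarely over the socket, so I'll lower it gently.

servo_tool(motion=[[[0, 0, 0, -0.4, 0], [0, 0, 0, -0.4, 0], [0, 0, 0, -0.1, 0], [0, 0, 0, -0.1, 0], [0, 0, 0, -0.1, 0], [0, 0, 0, 0, 0]]])

```text
t: 6.8
eef_pos: [0.4519, -0.0098, 0.0836]
tool_rot: [0.0, 0.799, 0.602, -0.0]
contact_force: [0.5, -3.1, -3.1]
gripper_width: 0.431
grasp_force: 52.6
```

servo_tool(motion=[[[0, 0, 0, -0.1, 0], [0, 0, 0, -0.1, 0], [0, 0, 0, -0.1, 0], [0, 0, 0, -0.08, 0], [0, 0, 0, -0.05, 0], [0, 0, 0, 0, 0]]])

```text
t: 7.4
eef_pos: [0.4516, -0.0095, 0.0677]
tool_rot: [-0.001, 0.799, 0.601, 0.0]
contact_force: [-8.5, -3.0, 31.0]
gripper_width: 0.434
grasp_force: 52.1
```

servo_tool(motion=[[[0, 0, 0, 0.03, 0], [1, 0, 0, 0, 0], [1, 0, 0, 0, 0], [1, 0, 0, 0, 0], [1, 0, 0, 0, 0], [1, 0, 0, 0, 0], [1, 0, 0, 0.5, 0], [1, 0, 0, 1, 0], [1, 0, 0, 1, 0], [1, 0, 0, 0.8, 0], [1, 0, 0, 0.2, 0], [1, 0, 0, 0, 0], [1, 0, 0, 0, 0], [1, 0, 0, 0, 0]]])

```text
t: 8.8
eef_pos: [0.4507, -0.0095, 0.2064]
tool_rot: [-0.0, 0.799, 0.602, -0.001]
contact_force: [-0.4, -0.3, -0.6]
gripper_width: 0.998
grasp_force: 0.0
```

Run:
```python
from h import *
wgrab('w4');o=bot.get_obs();print(o['t'],o['eef_pos'],yaw(),o['gripper_width'],o['contact_force'])
Z=np.load("pics/w4.npz");P=wcloud(Z)
b=(abs(P[...,0]-.452)<.035)&(abs(P[...,1]+.0095)<.035)
for lo,hi in((.099,.105),(.0825,.086),(.032,.0355),(.0375,.041)):
    s=P[b&(P[...,2]>lo)&(P[...,2]<hi)];print(lo,len(s),np.median(s,0),(s.min(0)+s.max(0))/2,cv2.minEnclosingCircle((s[:,:2]*1000).astype(np.float32)))
im,d,c,f=grab("top");P=cloud(d,c,f)
s=P[(P[...,0]>.46)&(P[...,0]<.56)&(P[...,1]>-.36)&(P[...,1]<-.29)&(P[...,2]>.03)&(P[...,2]<.038)];print("cap",cv2.minEnclosingCircle((s[:,:2]*1000).astype(np.float32)))
```

```text
8.85 [ 0.45082444 -0.00956855  0.20643454] 73.97263804994797 1.002079159525366 [0.84605227 0.14955768 0.35854876]
0.099 299 [ 0.45240982 -0.0085806   0.10090859] [ 0.452191   -0.00887352  0.10108041] ((452.1935119628906, -8.834084510803223), 6.986544609069824)
0.0825 1443 [ 0.45329041 -0.00569697  0.0833926 ] [ 0.45189569 -0.00886716  0.08424992] ((452.0279235839844, -8.894597053527832), 19.19150733947754)
0.032 3858 [0.46050193 0.00419503 0.03333221] [ 0.45200588 -0.00951158  0.03374397] ((451.77825927734375, -9.354414939880371), 49.0230712890625)
0.0375 325 [0.45704587 0.00563107 0.0386123 ] [ 0.45170001 -0.00284332  0.03925611] ((451.7538146972656, -8.762776374816895), 21.907093048095703)
cap ((509.5397644042969, -327.7075500488281), 17.778554916381836)
```

servo_tool(motion=[[[1, 0.14, -0.8, 0, 0.9], [1, 0.14, -0.8, 0, 0.9], [1, 0.14, -0.8, 0, 0.9], [1, 0.14, -0.8, 0, 0.9], [1, 0.14, -0.8, 0, 0.9], [1, 0.14, -0.8, 0, 0.9], [1, 0.14, -0.8, 0, 0.9], [1, 0.14, -0.8, -0.3, 0.9], [1, 0.14, -0.8, -0.4, 0.9], [1, 0.14, -0.8, -0.45, 0.8], [1, 0, 0, 0, 0], [1, 0, 0, 0, 0], [1, 0, 0, 0, 0]]])

```text
t: 10.2
eef_pos: [0.5078, -0.3283, 0.1614]
tool_rot: [-0.0, 0.381, 0.924, 0.0]
contact_force: [-0.2, 0.0, -0.1]
gripper_width: 1.002
grasp_force: 0.0
```

Run:
```python
from h import *
wgrab('w5');o=bot.get_obs();print(o['t'],o['eef_pos'],yaw(),o['contact_force'])
Z=np.load("pics/w5.npz");P=wcloud(Z)
s=P[(abs(P[...,0]-.508)<.035)&(abs(P[...,1]+.329)<.035)&(P[...,2]>.031)&(P[...,2]<.037)];print(len(s),np.median(s,0),(s.min(0)+s.max(0))/2,cv2.minEnclosingCircle((s[:,:2]*1000).astype(np.float32)))
```

```text
10.25 [ 0.50812291 -0.32805893  0.16175476] 135.22569373238704 [ 0.46620249  0.27131164 -0.01175393]
1768 [ 0.50790339 -0.32892398  0.03322304] [ 0.50828357 -0.32920054  0.03344377] ((508.1335144042969, -329.571533203125), 17.9271183013916)
```

View pics/w5.png

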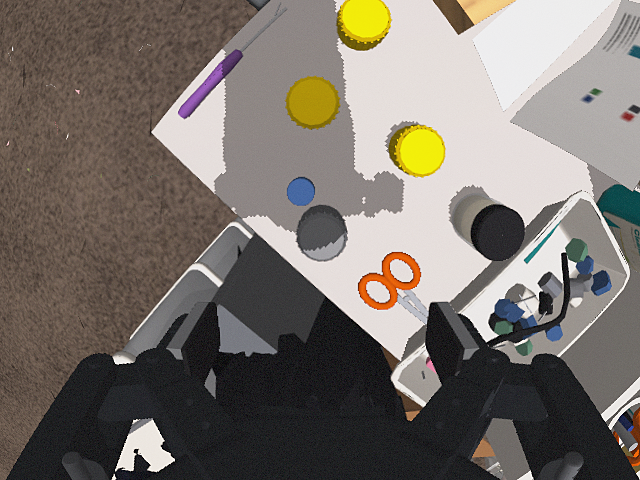

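The grey cap is at (322,232), with the scissors at (390,280) and the blue button at (300,191), both off the closing line. I'll check the tray heights near the left finger at (242,232).

Run:
```python
from h import *
Z=np.load("pics/w5.npz");P=wcloud(Z)
e=np.array([np.cos(np.radians(45)),np.sin(np.radians(45))])
w=P[...,:2]-[.5082,-.3293]; a=w@e; b=w@[-e[1],e[0]]
m=(abs(b)<.02)&(abs(a)>.022)&(abs(a)<.07)
for s in(-1,1): print(s,P[m&(a*s>0)][:,2].max().round(4), np.median(P[m&(a*s>0)][:,2]).round(4))
m=(abs(b)<.065)&(abs(a)<.065); print("body",P[m][:,2].max())
```

```text
-1 0.2486 0.2143
1 0.2486 0.2135
body 0.24825119825172554
```

Run:
```python
from h import *
Z=np.load("pics/w5.npz");P=wcloud(Z)
e=np.array([1,1])/2**.5
w=P[...,:2]-[.5082,-.3293]; a=w@e; b=w@[-e[1],e[0]]; k=P[...,2]<.12
m=(abs(b)<.02)&(abs(a)>.022)&(abs(a)<.07)&k
for s in(-1,1): z=P[m&(a*s>0)][:,2]; print(s,z.max().round(4),np.percentile(z,95).round(4),len(z))
print("body",P[(abs(b)<.065)&(abs(a)<.065)&k][:,2].max())
```

```text
-1 0.002 0.0005 2153
1 0.0071 0.0005 2898
body 0.035880279302580614
```

servo_tool(motion=[[[1, 0, -0.03, -0.8, 0], [1, 0, 0, -0.8, 0], [1, 0, 0, -0.8, 0], [1, 0, 0, -0.6, 0], [1, 0, 0, -0.29, 0], [1, 0, 0, 0, 0], [0, 0, 0, 0, 0], [0, 0, 0, 0, 0], [0, 0, 0, 0, 0], [0, 0, 0, 0, 0], [0, 0, 0, 0, 0], [0, 0, 0, 0, 0], [0, 0, 0, 0, 0], [0, 0, 0, 0, 0]]], newtons=70)

```text
t: 11.65
eef_pos: [0.5084, -0.331, 0.0316]
tool_rot: [0.001, 0.381, 0.924, 0.0]
contact_force: [-1.4, 2.1, 8.5]
gripper_width: 0.402
grasp_force: 69.3
```

servo_tool(motion=[[[0, 0, 0, 0.5, 0], [0, 0, 0, 1, 0], [0, 0, 0, 1, 0], [0, 0, 0, 0.7, 0], [0, -0.14, 0.5, 0.3, 0], [0, -0.14, 0.8, 0, 0], [0, -0.14, 0.9, 0, 0], [0, -0.14, 0.9, 0, 0], [0, -0.14, 0.9, 0, 0], [0, -0.14, 0.9, 0, 0], [0, -0.14, 0.9, 0, 0], [0, -0.14, 0.9, 0, 0], [0, -0.14, 0.8, 0, 0], [0, -0.13, 0.53, 0, 0], [0, 0, 0, 0, 0], [0, 0, 0, 0, 0], [0, 0, 0, 0, 0]]])

```text
t: 13.35
eef_pos: [0.4524, -0.0106, 0.1704]
tool_rot: [0.0, 0.382, 0.924, 0.0]
contact_force: [-0.3, -0.1, -0.3]
gripper_width: 0.398
grasp_force: 69.9
```

Run:
```python
from h import *
wgrab('w6');o=bot.get_obs();print(o['t'],o['eef_pos'],yaw(),o['gripper_width'],o['contact_force'])
s,d,c,f=grab("side")
p=c["view"]@np.r_[o['eef_pos']-[0,0,.03],1]; u,v=(p[:2]/p[2]*f+[c["cx"],c["cy"]]).astype(int)
w=np.load("pics/w6.npz");P=wcloud(w)
zt=o['eef_pos'][2]-.0316+.034
b=(abs(P[...,0]-.452)<.03)&(abs(P[...,1]+.0089)<.03)
q=P[b&(abs(P[...,2]-zt)<.003)];print(len(q),cv2.minEnclosingCircle((q[:,:2]*1000).astype(np.float32)),(q.min(0)+q.max(0))/2)
q=P[b&(P[...,2]>.037)&(P[...,2]<.041)];print("flange",len(q),cv2.minEnclosingCircle((q[:,:2]*1000).astype(np.float32)) if len(q) else 0)
cv2.imwrite("pics/crop5.png",np.hstack([cv2.resize(s[v-60:v+60,u-80:u+80],(400,300),interpolation=3),cv2.resize(w["im"][150:420,140:500],(400,300))])[...,::-1])
```

```text
13.4 [ 0.45236726 -0.01070596  0.17031711] 135.04724244033113 0.39978149808234437 [ 0.02788932 -0.49367423 -0.75869302]
6265 ((448.53570556640625, -6.250391006469727), 30.88549041748047) [ 0.44992519 -0.00757406  0.17271714]
flange 491 ((452.0104064941406, -9.011293411254883), 22.114606857299805)
```

View pics/crop5.png

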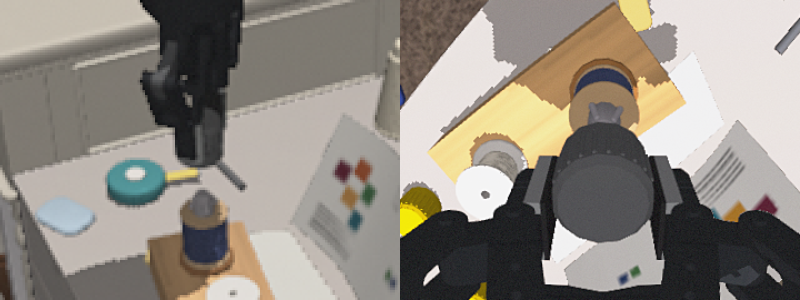

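The cap is held upright above the stud in both views. I'll refine its offset along the tool's x.

Run:
```python
from h import *
Z=np.load("pics/w6.npz");P=wcloud(Z); tcp=np.array([.4524,-.0107]); g=Z["im"].astype(int)
ex=np.array([-1,1])/2**.5; ey=np.array([1,1])/2**.5
w=P[...,:2]-tcp; a=w@ex; b=w@ey
for lo,hi in((.169,.176),(.155,.165),(.142,.150)):
  for bb in(-6,-3,0,3,6):
    m=(abs(b-bb*1e-3)<.0015)&(P[...,2]>lo)&(P[...,2]<hi)&(abs(a)<.03); q=a[m]
    if len(q): print(lo,bb,len(q),(np.percentile(q,[1,50,99])*1e3).round(1),(np.sqrt(18**2-bb**2)).round(1))
```

```text
0.169 -6 592 [-12.8   3.5  17.5] 17.0
0.169 -3 659 [-14.    4.7  18.3] 17.7
0.169 0 636 [-14.4   3.7  18.6] 18.0
0.169 3 627 [-13.7   4.1  18.5] 17.7
0.169 6 616 [-13.6   4.3  18. ] 17.0
0.155 -6 77 [17.3 17.8 18.6] 17.0
0.155 -3 83 [17.7 18.9 19.8] 17.7
0.155 0 84 [18.2 18.8 19.5] 18.0
0.155 3 77 [17.6 18.6 19.8] 17.7
0.155 6 78 [17.3 18.2 18.8] 17.0
0.142 -6 46 [16.9 17.7 18.5] 17.0
0.142 -3 39 [17.6 18.4 19.4] 17.7
0.142 0 49 [18.3 18.8 19.3] 18.0
0.142 3 39 [17.8 18.5 19.7] 17.7
0.142 6 41 [16.8 18.2 18.7] 17.0
```

servo_tool(motion=[[[0, 0.01, 0.03, -0.3, 0], [0, 0, 0, -0.4, 0], [0, 0, 0, -0.2, 0], [0, 0, 0, -0.1, 0], [0, 0, 0, 0, 0]]], newtons=90)

```text
t: 13.95
eef_pos: [0.4522, -0.0086, 0.1295]
tool_rot: [-0.0, 0.382, 0.924, -0.0]
contact_force: [-0.1, 0.2, -0.5]
gripper_width: 0.397
grasp_force: 91.2
```

servo_tool(motion=[[[0, 0, 0, -0.04, 0], [0, 0, 0, -0.04, 0], [0, 0, 0, -0.04, 0], [0, 0, 0, -0.04, 0], [0, 0, 0, 0, 0]]])

```text
t: 14.45
eef_pos: [0.453, -0.0088, 0.1242]
tool_rot: [0.001, 0.382, 0.924, 0.0]
contact_force: [-0.4, -2.7, 4.8]
gripper_width: 0.395
grasp_force: 92.0
```

servo_tool(motion=[[[0, 0, 0, -0.04, 0], [0, 0, 0, -0.04, 0], [0, 0, 0, -0.04, 0], [0, 0, 0, -0.03, 0], [0, 0, 0, 0, 0]]])

```text
t: 14.95
eef_pos: [0.4524, -0.0081, 0.1176]
tool_rot: [-0.0, 0.381, 0.924, 0.0]
contact_force: [-0.3, 1.0, -1.0]
gripper_width: 0.389
grasp_force: 91.1
```

It clicked. About 2 mm remains to the rim.

servo_tool(motion=[[[0, 0, 0, -0.02, 0], [0, 0, 0, -0.02, 0], [0, 0, 0, -0.01, 0], [0, 0, 0, 0, 0], [0, 0, 0, 0, 0]]])

```text
t: 15.45
eef_pos: [0.4523, -0.0086, 0.1158]
tool_rot: [-0.0, 0.381, 0.924, -0.0]
contact_force: [-2.2, -3.2, 6.0]
gripper_width: 0.395
grasp_force: 91.9
```

servo_tool(motion=[[[0, 0, 0, -0.01, 0], [0, 0, 0, 0, 0], [0, 0, 0, 0, 0], [0, 0, 0, 0, 0]]])

```text
t: 15.85
eef_pos: [0.4523, -0.0088, 0.1157]
tool_rot: [-0.0, 0.382, 0.924, -0.0]
contact_force: [-4.9, -4.0, 10.2]
gripper_width: 0.395
grasp_force: 92.6
```

servo_tool(motion=[[[0, 0, 0, -0.006, 0], [0, 0, 0, 0, 0], [0, 0, 0, 0, 0], [0, 0, 0, 0, 0]]])

```text
t: 16.25
eef_pos: [0.4523, -0.0088, 0.1156]
tool_rot: [-0.0, 0.382, 0.924, -0.0]
contact_force: [-4.6, -3.9, 13.7]
gripper_width: 0.396
grasp_force: 93.0
```

Run:
```python
from h import *
wgrab('w7');o=bot.get_obs();print(o['t'],o['eef_pos'],o['contact_force'],o['grasp_force'])
s,d,c,f=grab("side")
p=c["view"]@np.r_[o['eef_pos']-[0,0,.03],1]; u,v=(p[:2]/p[2]*f+[c["cx"],c["cy"]]).astype(int)
w=np.load("pics/w7.npz");P=wcloud(w)
m=(abs((P[...,:2]-[.452,-.009])@[.707,.707])<.006)
a=(P[...,:2]-[.452,-.009])@[-.707,.707]
q=P[m&(a<.01)&(a>-.01)&(P[...,2]<.16)&(P[...,2]>.1)];print("cap top z",np.median(q[:,2]))
cv2.imwrite("pics/crop6.png",np.hstack([cv2.resize(s[v-45:v+45,u-60:u+60],(400,300),interpolation=3),cv2.resize(w["im"][130:400,140:500],(400,300))])[...,::-1])
```

```text
16.3 [ 0.45229429 -0.00876922  0.11563186] [-5.47130017 -4.37858026 13.14911546] 92.97350842505693
cap top z 0.11729410491745595
```

View pics/crop6.png

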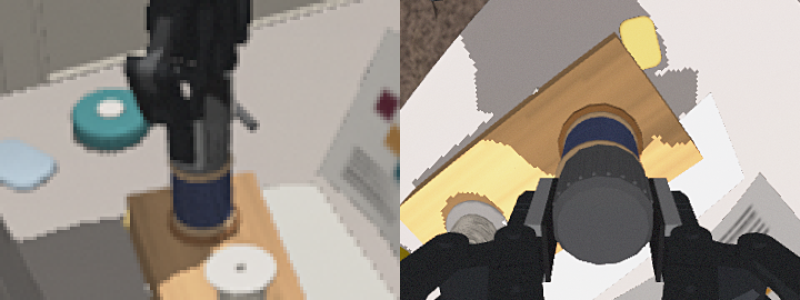

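The cap sits flush on the rim: its top measures 117 mm against an expected 118 mm. The push is about 13 N and steady, so I'm handing in.

```bash
python3 -c "
from station import bot
print(bot.hand_in())"
```

```text
the job is handed in; nothing more can be done
None
```

The spool is fully plugged into the socket, the grey cap clicked on and sits down on the rim, and the gripper was still holding it with a push of about 13 N when I handed the job in at 16.3 s; no verdict came back.

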